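Set and hold the parcel gauge on the packing table

TASK

Release the parcel gauge by bringing its brake lever (disc knob, at the end of the rail) straight up, and leave it so. Then draw the sprung sliding leg out along the rail until its pointed tip lines up with the marker clip on the scale, and only when it is there swing the cam lever on top of the leg (barrel grip) fully shut towards the robot, without letting the leg creep off the mark. Finish while still holding: the cam is too worn to resist the return spring, so keep gripping the leg at the mark with its lever shut, and leave the other things on the table alone.

Things in the scene. Friction and masses are not known exactly. Their poses are not given: they have to be found in the camera images.
- gauge: Fixed parcel gauge: plywood board (x -65..215, y -280..280, 12 mm thick), aluminium rail 30 mm wide, top 30 mm up, along y. Origin on the table under the rail, mid length; z up; +x to the scale at the far edge; the leg slides out to -y from its home at y +80. Brake lever at y +200. Fixed steel zero jaw at y +130 (10 mm thick, 57 mm high, x -30..170).
- brake (a joint): Angle of the brake lever (rad), which swings about the gauge's y axis. 0 = leaning 0.9 rad (52 deg) from vertical towards the gauge's -x (the robot); 0.9 = straight up; stops at 1.6 (leaning to +x). It starts leaning towards the robot. Friction keeps it where it is left (about 2 N at the knob).
- brake_knob (a point): Centre of the black disc knob, 36 mm diameter, 16 mm thick along the gauge's y, at the end of the brake lever, 95 mm from its hinge; arm below it 14 x 10 mm (10 along y). Can be pinched over its flat sides (along y) from above, turning between the pads.
- brake_hinge (a point): Hinge axis (along the gauge's y) of the brake lever, 52 mm above the table.
- leg (a joint): Travel of the sliding leg along the gauge's -y (m): 0 = home, stop at 0.24. The leg: dark steel carriage 58 x 56 mm on the rail, top 44 mm above the table, carrying the cam lever and an upright steel blade 8 mm thick (17 to 57 mm above the table) reaching in +x to a point. A spring always draws it home (3 N at 0 to 6 N at 0.24), cam shut or not; it stays only while held.
- leg_tip (a point): The point of the leg's blade, 166 mm in +x from the carriage's centre, at half the blade's height (37 mm above the table). It is lined up when its y along the gauge equals that of mark.
- mark (a point): The line to set to: the -x end (facing the leg's tip) of the thin pale ridge, 3 mm wide, on the black marker clip (30 x 26 x 16 mm) on the scale at the board's far edge, 34 mm above the table. Fixed during the job; leg must be drawn out some 80 to 190 mm to reach it. Axes as the gauge's.
- cam (a joint): Angle of the cam lever (rad), hinged on the leg about the gauge's y axis. 0 = open, leaning 0.15 rad from vertical to +x; 0.15 = upright; grows as it swings over towards -x (the robot); 1.35 = shut, at its stop, 0.37 rad above level. Friction keeps it where it is left (about 1.6 N at the grip).
- cam_grip (a point): Centre of the cam lever's black barrel grip, 20 mm diameter, 28 mm long along the gauge's y, 75 mm from the hinge. Pinched over its two flat ends (along y, from above) it both draws the leg and swings the lever, turning between the pads.
- cam_hinge (a point): Hinge axis (along the gauge's y) of the cam lever, on the leg, 60 mm above the table.
- packet: Bystander: small cardboard packet 85 x 35 x 22 mm lying on the gauge's board near its -y end. Origin under its centre.
- tape: Bystander: roll of clear tape, 90 mm across, 48 mm high, lying flat in front of the gauge. Origin under its centre.
- spray: Bystander: white bottle, 56 mm across, 150 mm high, beyond the brake end of the gauge. Origin under its centre.
- mug: Bystander: white mug 80 mm across, 90 mm high, beyond the gauge's -y end. Origin under its centre.
- carton: Bystander: cardboard carton 130 x 100 x 70 mm, beyond the gauge's -y end. Origin under its centre.
- jar: Bystander: glass jar 60 mm across, 70 mm high, beyond the brake end. Origin under its centre.
- notebook: Bystander: notebook 100 x 70 x 12 mm flat in front of the gauge. Origin under its centre.

How it is judged (in metres and radians):
On the way, in this order (a step that is already met when the one before it is completed fails the run):
1. brake lever upright (within 0.12 rad) with the leg still at home (value of joint brake between 0.78 and 1.02 rad and value of joint leg below 0.02 m), for 0.3 s.
2. leg drawn to the mark (within 6 mm), cam lever still open (y of leg_tip in the frame of mark between -0.006 and 0.006 m and value of joint cam below 0.4 rad), for 0.1 s.
3. cam lever shut with the leg at the mark (y of leg_tip in the frame of mark between -0.006 and 0.006 m and value of joint cam above 1.2 rad), for 0.3 s.
At the end, for the whole second after the job is handed in: The leg's tip is within 6 mm of the mark along the scale and still, the cam lever is shut (joint above 1.2 of 1.35 rad), the fingers still press on the leg or its lever with more than 1 N, and the brake lever stands upright within 0.15 rad (all of step 3 and contact force between the fingers and leg above 1 N and value of joint brake between 0.75 and 1.05 rad and value of joint leg between 0.06 and 0.21 m and velocity of joint leg between -0.01 and 0.01 m/s); the arm keeps its last pose, push and grip.
It fails at once if leg drawn out more than 30 mm while the brake lever is over 0.2 rad from upright (value of joint leg above 0.03 m and (value of joint brake below 0.7 rad or value of joint brake above 1.1 rad)).
It fails at once if cam lever swung past 0.55 rad while the leg is more than 12 mm off the mark (value of joint cam above 0.55 rad and (y of leg_tip in the frame of mark below -0.012 m or y of leg_tip in the frame of mark above 0.012 m)).
It fails at once if a bystander moved more than 30 mm (distance of any of packet, tape, spray, mug, carton, jar, notebook from where it was at the start of the episode above 0.03 m).
It also fails if it takes over 58 s, if anything falls off the work surface, if the arm or the gripper's body presses on something with over 40 N, if the wrist force passes 120 N, or if a joint passes its speed limit or range.

ROBOT

A 6-joint arm with a two-finger parallel gripper is mounted at the origin on the work surface. World frame = base frame: x ahead of the robot, y to its left, z up, the work surface at z = 0. Lengths are in mm, angles in rad, forces in N, time in s.
With the tool pointing down it reaches from about 400 to 925 mm from the base axis. Payload 12.5 kg.
Tool frame: the origin (TCP) lies midway between the tips of the shut fingers; the grasp point (between the pads) lies 19 mm behind it (env.pinch_z is the z of the grasp point in the tool frame, in mm); z points along the fingers, y is the line along which they close (so a half turn about z gives the same grasp; the last joint's range is limited). The gripper opens to 95 mm and grips with 3 to 60 N. Pads are 20 mm wide; open, the fingers measure 119 mm over their backs; the gripper's body (75 mm by 180 mm) begins 59 mm behind the grasp point.
Start: joints at [1.011, 0.491, 1.559, -0, 1.092, -0.106], TCP at [273.977, 561.768, 214.661] pointing down, gripper open.
Joint ranges: [-3.1, 3.1], [-0.84, 2.19], [0.05, 2.79], [-1.13, 4.28], [0.06, 2.93], [-2.69, 2.69]. Speed limits (rad/s): [2.22, 2.22, 2.79, 3.14, 3.14, 3.14].

INTERFACE

Orientations are given as [roll, pitch, yaw] about the fixed x, y, z axes, in that order (R = Rz(yaw) Ry(pitch) Rx(roll)).
In Python, from cell import env, eyes gives the robot as it stands.
- The arm moves only by the shell command python3 -m inch 'ROWS'. ROWS is JSON, a list of rows, each a list of 3 entries, a list of its own where there are three numbers: the shift along the tool's x, y, z in units of 60 mm (1.0 is 60 mm), then the turn about the tool's z in units of 5 degrees (1.0 is 5 degrees), then the closure, from -1 (fully open) to 1 (shut). In form: [[[tx, ty, tz], turn, claw], ...]. A call has exactly 10 rows; each row shifts and turns the commanded pose from where the row before left it, along the tool's axes as they then stand; what a row does not reach is not made up. A row lasts 1/8 s, in which the tool goes at most 62.5 mm and 10.7 degrees, less where a joint would pass 70% of its speed; a pose out of reach is approached as far as the arm can. A call is refused whole if a number of a shift passes 1 or a number of a turn 1, either way. A call with a gripper value outside its range is refused whole. The fingers move at their own pace and stop on an object; the grip force is fixed at half the most. Time passes only in rows, so rows that do not move let the fingers close, or fill a call up. It gives the time, the measured TCP pose, the force, the opening and the grip force at its end, in the units of the state.
- env.state(): the state, without advancing time (a new reading comes with each control period).
- eyes.read_camera(name): name is "scene" or "top"; returns a dict with "pixels" (400x640x3 uint8, red, green, blue), "fx", "fy", "cx", "cy" (pixels), "distortion" ([k1, k2, p1, p2, k3] as OpenCV has them; the pictures are not rectified), "extrinsics" (4x4, takes a point from world to camera coordinates). Camera axes: x right, y down, z forward; pixel columns grow to the right and rows downward; lengths in mm; the calibration is good to about 2 mm. A picture is of the moment at which its call begins. There is no depth.
- env.job_done(): hands the job in; it is judged then, once.
Trained networks look in a picture, given as the dict that the camera call returned (one of the last four; its "shot" number tells which), for a name from the list of things; names that differ only in an ending like _2 or _b are one class to them, and where a whole thing is asked for, a point or a joint stands for the part that bears it (a point fixed in the world has none). Each returns a list of dicts, best first, with "score" (0 to 1); they miss things now and then, are a little off and sometimes report something else, mostly with a low value. They report only what shows in the picture. A call takes as long as a camera call.
- eyes.boxes_of(name, picture): "centre" ([row, column] in pixels, amid what is visible of it).
- eyes.cut_out(name, picture): "mask" (400x640 bool, what is visible of it) and "centre" ([row, column] in pixels, amid what is visible of it).
- eyes.spot_point(name, picture): "centre" ([row, column] in pixels: a listed point, or the origin of a listed thing).
The state is a dict: "t": time; "joints": joint angles; "qvel": joint speeds; "tau": joint torques, N m; "eef_pos": TCP position; "tcp_rot": TCP orientation; "ft_force": force on the tool from outside, world axes, zero at the start; "moment": the same for the moment, N m; "opening": opening from 0.0 (shut) to 1.0 (fully open); "grip_force": force on a finger pad.
Only numpy, scipy, OpenCV 4.12 (cv2) and the standard library are available. Lean on these libraries where they do the work, as an engineer would, in place of code of your own. Each camera call takes 0.05 s, during which the arm holds its last target. There are 200 camera calls.

## Working session

There is one attempt and no reset: what is moved stays moved. The work goes in short steps, Python scripts to look and compute and a shell command to move; the robot and the scene stay as the last step left them, time stands still between calls to the robot, and variables do not carry over. Pictures are saved under pics/ and viewed, at most 10 in all, crops included, and the job is handed in when it is done.

```bash
ls; mkdir -p pics; cat > h.py <<'E'
import numpy as np, cv2
from cell import env, eyes
def cams(): return {n:eyes.read_camera(n) for n in("scene","top")}
def KD(p): return np.array([[p["fx"],0,p["cx"]],[0,p["fy"],p["cy"]],[0,0,1.]]),np.array(p["distortion"],float)
def ray(p,rc):
    K,D=KD(p); E=np.array(p["extrinsics"],float)
    u=cv2.undistortPoints(np.array([[[rc[1],rc[0]]]],float),K,D)[0,0]
    d=E[:3,:3].T@np.array([u[0],u[1],1]); return -E[:3,:3].T@E[:3,3], d/np.linalg.norm(d)
def atz(p,rc,z):
    o,d=ray(p,rc); return o+d*(z-o[2])/d[2]
def tri(l):
    A=0;b=0
    for p,rc in l:
        o,d=ray(p,rc);M=np.eye(3)-np.outer(d,d);A=A+M;b=b+M@o
    return np.linalg.solve(A,b)
def proj(p,X):
    K,D=KD(p);E=np.array(p["extrinsics"],float)
    return cv2.projectPoints(np.array(X,float).reshape(-1,1,3),cv2.Rodrigues(E[:3,:3])[0],E[:3,3],K,D)[0][:,0]
E
cat > a.py <<'E'
from h import *
c=cams()
for n,p in c.items(): cv2.imwrite(f"pics/{n}0.png",p["pixels"][:,:,::-1])
for k in "brake_knob brake_hinge leg_tip mark cam_grip cam_hinge gauge packet tape notebook spray jar mug carton".split():
    r={n:eyes.spot_point(k,p) for n,p in c.items()}
    r={n:v[0] for n,v in r.items() if v}
    print(k,{n:(np.round(v["centre"]),round(v["score"],2)) for n,v in r.items()}, np.round(tri([(c[n],v["centre"]) for n,v in r.items()])) if len(r)==2 else "")
s=env.state();print(s["t"],s["tcp_rot"],env.pinch_z,s["opening"])
E
python3 a.py
```

```text
pics
brake_knob {'scene': (array([165., 359.]), 0.64), 'top': (array([151., 346.]), 0.74)} [721. -42. 346.]
brake_hinge {'scene': (array([198., 376.]), 0.92), 'top': (array([196., 265.]), 0.68)} [622. 184.  50.]
leg_tip {'scene': (array([264., 380.]), 0.87), 'top': (array([150., 305.]), 0.77)} [774.  53.  29.]
mark {'scene': (array([289., 341.]), 0.69), 'top': (array([148., 347.]), 0.63)} [777. -81.  51.]
cam_grip {'scene': (array([193., 342.]), 0.71), 'top': (array([195., 301.]), 0.48)} [614.  65. 135.]
cam_hinge {'scene': (array([215., 336.]), 0.86), 'top': (array([202., 306.]), 0.88)} [603.  56.  55.]
gauge {'scene': (array([248., 314.]), 0.83), 'top': (array([204., 328.]), 0.72)} [605. -18. -12.]
packet {'scene': (array([307., 245.]), 0.93), 'top': (array([256., 437.]), 0.68)} [ 500. -307.  -98.]
tape {'scene': (array([242., 223.]), 0.77)} 
notebook {'scene': (array([200., 312.]), 0.71), 'top': (array([243., 299.]), 0.96)} [475.  80.   1.]
spray {'scene': (array([184., 414.]), 0.85), 'top': (array([196., 218.]), 0.88)} [625. 346.   6.]
jar {'scene': (array([210., 432.]), 0.8), 'top': (array([166., 228.]), 0.61)} [725. 311.   1.]
mug {'scene': (array([274., 146.]), 0.7), 'top': (array([258., 435.]), 0.9)} [ 419. -377.    1.]
carton {'scene': (array([340., 188.]), 0.85), 'top': (array([193., 440.]), 0.95)} [ 635. -394.   -1.]
1.5 [3.14146280e+00 2.20726465e-05 2.68782454e+00] -18.8 0.9976407817459835
```

View pics/scene0.png

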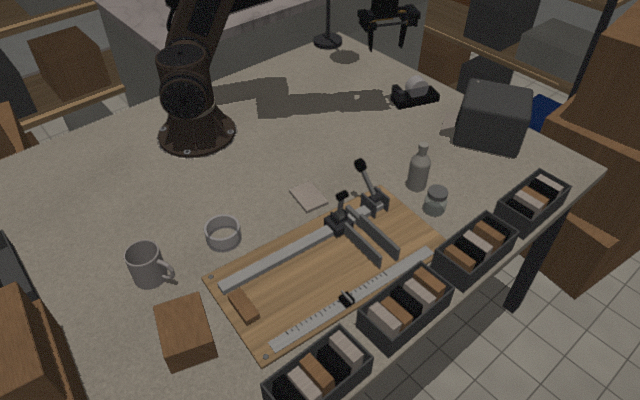

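View pics/top0.png

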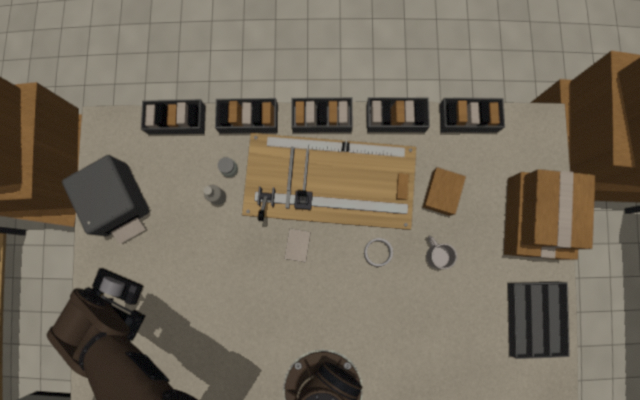

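The scene view shows the brake knob at (row 165, col 360), the grip at (195, 342) and the clip at (298, 347). The top view has the knob at (214, 262), the grip near (193, 303) and the clip at (146, 346). I'll fit the gauge pose from these and the board corners.

```bash
cat > b.py <<'E'
from h import *
from scipy.optimize import least_squares
c=cams()
fixed={"brake_hinge":(0,200,52),"leg_tip":(166,80,37),"cam_hinge":(0,80,60),"gauge":(0,0,0),"brake_knob":(-95*np.sin(.9),200,52+95*np.cos(.9)),"cam_grip":(75*np.sin(.15),80,60+75*np.cos(.15))}
obs=[]
for k,X in fixed.items():
    for n,p in c.items():
        for v in eyes.spot_point(k,p)[:1]: obs.append((k,p,X,v["centre"]))
top,sc=c["top"],c["scene"]
for X,rc in [((215,280,12),(135,250)),((-65,280,12),(216,244)),((-65,-280,12),(228,413)),((215,-280,12),(147,416))]: obs.append(("corner",top,X,rc))
for X,rc in [((-65,-280,12),(280,203)),((215,-280,12),(362,262))]: obs.append(("cornerS",sc,X,rc))
def W(q,X):
    a=q[2];X=np.array(X,float);return np.array([q[0]+np.cos(a)*X[0]-np.sin(a)*X[1],q[1]+np.sin(a)*X[0]+np.cos(a)*X[1],X[2]])
f=lambda q:np.concatenate([proj(p,W(q,X))[0]-np.array(rc)[::-1] for _,p,X,rc in obs])
r=least_squares(f,[605,-18,0],x_scale=[10,10,.05],loss="soft_l1")
q=r.x;print(q)
for o,e in zip(obs,f(q).reshape(-1,2)): print(o[0],np.round(e,1))
for n,p in c.items():
    for v in eyes.spot_point("mark",p)[:2]:
        X=atz(p,v["centre"],34)-[q[0],q[1],0];a=q[2]
        print("mark",n,v["score"],np.cos(a)*X[0]+np.sin(a)*X[1],-np.sin(a)*X[0]+np.cos(a)*X[1])
for k in("brake_knob","cam_grip"): print(k,W(q,fixed[k]))
p=sc["pixels"];cv2.imwrite("pics/s1.png",cv2.resize(p[150:330,220:420,::-1],None,fx=3.3,fy=3.3,interpolation=cv2.INTER_CUBIC))
np.save("q.npy",q)
E
python3 b.py
```

```text
[ 6.03459907e+02 -1.74024030e+01 -8.38366353e-02]
brake_hinge [-1.8 -3. ]
brake_hinge [1.1 2.4]
leg_tip [ 3.  -0.2]
leg_tip [-2.8  4.4]
cam_hinge [-0.1  1.7]
cam_hinge [-3.  -0.7]
gauge [-0.4  1. ]
gauge [-0.6 -0.3]
brake_knob [-5.2  0.7]
brake_knob [-0.7  2.5]
cam_grip [1.5 0.8]
cam_grip [ 0.7 -0.8]
corner [-0.1 -2.2]
corner [-2.6 -0.5]
corner [-1.5  1.2]
corner [ 0.4 -1.3]
cornerS [-2.6 -3.4]
cornerS [-0.4  5.3]
mark scene 0.57 165.87510321626726 -34.524315177148885
mark top 0.45 179.26637397370376 -37.511288715333166
brake_knob [546.05290951 188.12663648 111.05294699]
cam_grip [621.32747941  61.37808943 134.15783085]
```

View pics/s1.png

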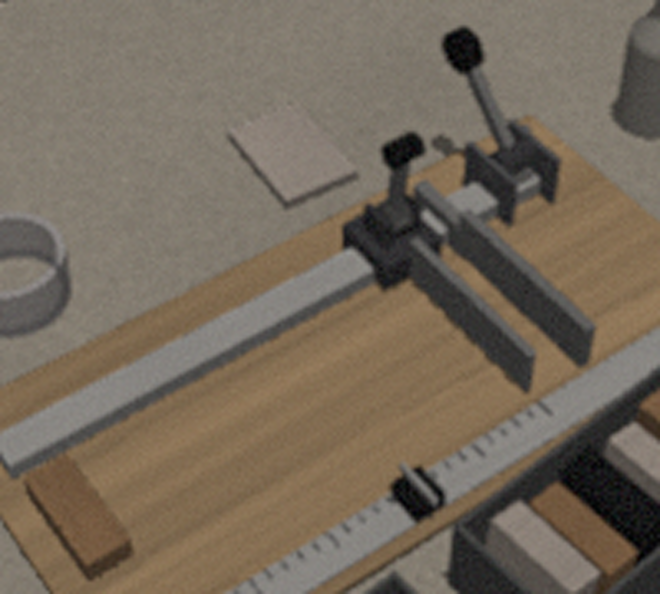

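The crop gives cleaner points than the networks: tip at (row 261.5, col 380.6), ridge near end (291.2, 342.1), knob (164.5, 360) and grip (195.8, 342.1). The board's near-brake corner is at (185.5, 379). I'll make one enlarged composite to get the remaining corners.

```bash
python3 - <<'E'
import cv2,numpy as np
s=cv2.imread("pics/scene0.png");t=cv2.imread("pics/top0.png")
a=cv2.resize(s[260:380,190:310],None,fx=2.5,fy=2.5,interpolation=cv2.INTER_CUBIC)
b=cv2.resize(t[125:235,235:425],None,fx=4,fy=4,interpolation=cv2.INTER_CUBIC)
b=cv2.resize(t[125:235,235:425],(760,440),interpolation=cv2.INTER_CUBIC)
cv2.imwrite("pics/t1.png",b)
a=cv2.resize(s[265:375,190:280],None,fx=5,fy=5,interpolation=cv2.INTER_CUBIC)
cv2.imwrite("pics/s2.png",a)
E
```

```text
(no output)
```

View pics/t1.png

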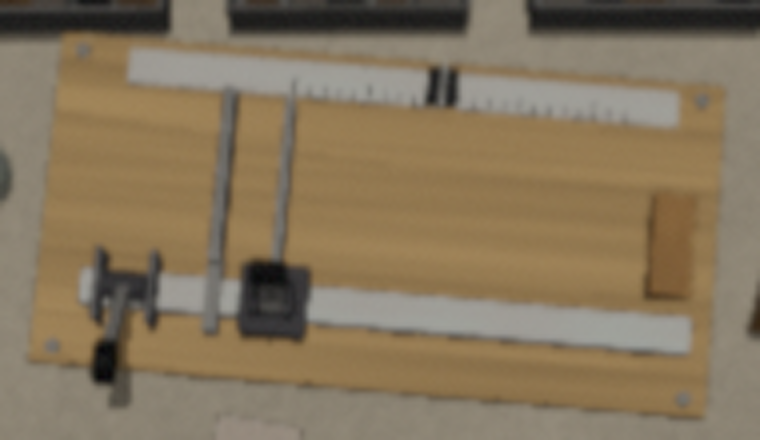

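View pics/s2.png

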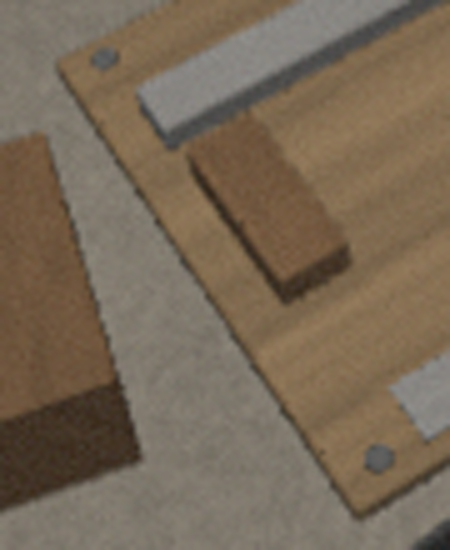

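The top crop puts the board corners at (col, row) = (250.8, 133.3), (242, 215), (411.3, 228.8) and (416.3, 147), with the ridge near end at (345.5, 151.5). The scene crop has corners at (201.6, 278.4) and (261.6, 368.6). Refit.

```bash
cat > fit.py <<'E'
from h import *
from scipy.optimize import least_squares
c=cams();t,s=c["top"],c["scene"]
L=[("c",t,(215,280,12),(250.75,133.25)),("c",t,(-65,280,12),(242,215)),("c",t,(-65,-280,12),(411.25,228.75)),("c",t,(215,-280,12),(416.25,147)),
("cs",s,(-65,-280,12),(201.6,278.4)),("cs",s,(215,-280,12),(261.6,368.6)),("cs",s,(-65,280,12),(379.1,185.5)),
("tip",s,(166,80,37),(380.6,261.5)),("knob",s,(-74.4,200,111),(360,164.5)),("knob",t,(-74.4,200,111),(261,215.5)),("grip",s,(11.2,80,134.2),(342.1,195.8)),("grip",t,(11.2,80,134.2),(302,192.5)),("tip",t,(166,80,57),(308.25,145.5))]
def W(q,X):
    a=q[2];X=np.array(X,float);return np.array([q[0]+np.cos(a)*X[0]-np.sin(a)*X[1],q[1]+np.sin(a)*X[0]+np.cos(a)*X[1],X[2]])
def loc(q,X):
    d=X-np.array([q[0],q[1],0]);a=q[2];return np.array([np.cos(a)*d[0]+np.sin(a)*d[1],-np.sin(a)*d[0]+np.cos(a)*d[1],X[2]])
f=lambda q:np.concatenate([proj(p,W(q,X))[0]-np.array(uv) for _,p,X,uv in L])
r=least_squares(f,[605,-18,-.08],x_scale=[10,10,.05],loss="soft_l1");q=r.x
print(q,[(l[0],*np.round(e,1)) for l,e in zip(L,f(q).reshape(-1,2))])
print("mark s",loc(q,atz(s,(291.2,342.1),34)),"t",loc(q,atz(t,(151.5,345.5),34)),"both",loc(q,tri([(s,(291.2,342.1)),(t,(151.5,345.5))])))
print("tipS",loc(q,atz(s,(261.5,380.6),37)))
print("knob",W(q,(-74.4,200,111)),"hinge",W(q,(0,200,52)),"grip",W(q,(11.2,80,134.2)))
np.save("q.npy",q)
E
python3 fit.py
```

```text
[ 6.04796319e+02 -1.85320070e+01 -8.36198014e-02] [('c', np.float64(-0.6), np.float64(-0.8)), ('c', np.float64(-0.3), np.float64(0.1)), ('c', np.float64(0.5), np.float64(0.1)), ('c', np.float64(0.5), np.float64(-1.7)), ('cs', np.float64(-1.3), np.float64(-1.2)), ('cs', np.float64(-0.1), np.float64(-0.5)), ('cs', np.float64(1.2), np.float64(-1.9)), ('tip', np.float64(0.9), np.float64(1.6)), ('knob', np.float64(-1.7), np.float64(1.3)), ('knob', np.float64(0.3), np.float64(1.8)), ('grip', np.float64(0.4), np.float64(0.4)), ('grip', np.float64(0.1), np.float64(-0.7)), ('tip', np.float64(-0.7), np.float64(2.4))]
mark s [173.20024004 -42.32634498  34.        ] t [169.31912291 -43.75943366  34.        ] both [170.88746923 -42.4488398   31.09546142]
tipS [161.25179419  81.41123641  37.        ]
knob [547.36075741 186.98323879 111.        ] hinge [621.50079645 180.76917321  52.        ] grip [622.63897613  60.25301435 134.2       ]
```

```bash
python3 -m inch '[[[0,0,0],-0.85,-0.2],[[0,0,0],-0.85,-0.2],[[0,0,0],-0.85,-0.2],[[0,0,0],-0.85,-0.2],[[0,0,0],-0.84,-0.2],[[0,-0.6,0],0,-0.2],[[0,-0.6,0],0,-0.2],[[0,-0.6,0],0,-0.2],[[0,-0.6,0],0,-0.2],[[0,-0.6,0],0,-0.2]]'
cat > w.py <<'E'
import sys
from h import *
q=np.load("q.npy");s=env.state();a=q[2]
R=np.array([[np.cos(a),-np.sin(a)],[np.sin(a),np.cos(a)]])
p=np.array(s["eef_pos"]);l=R.T@(p[:2]-q[:2])
print("t",s["t"],"grasp gauge x,y,z",np.round([*l,p[2]+19],1),"yaw err deg",np.degrees(s["tcp_rot"][2]-a-np.pi),"rp",np.round(s["tcp_rot"],3),"open",s["opening"]*95,"F",np.round(s["ft_force"],1),s["grip_force"])
if len(sys.argv)>1:
    g=np.array([float(v) for v in sys.argv[1:4]]);d=g-[*l,p[2]+19]
    print("tool shift units",np.round([-d[0]/60,d[1]/60,-d[2]/60],3))
E
python3 w.py -74.4 200 111
```

```text
t: 3.65
eef_pos: [258.7, 381.3, 214.8]
tcp_rot: [3.141, 0.0, 3.058]
ft_force: [-0.3, 0.7, -0.6]
opening: 0.598
grip_force: 0.0
t 3.65 grasp gauge x,y,z [-378.3  369.6  233.8] yaw err deg -0.000546522983385936 rp [3.141 0.    3.058] open 56.850239066480775 F [-0.3  0.7 -0.6] 0.0
tool shift units [-5.064 -2.826  2.046]
```

```bash
python3 -m inch '[[[-0.63,-0.35,0],0,-0.2],[[-0.63,-0.35,0],0,-0.2],[[-0.63,-0.35,0],0,-0.2],[[-0.63,-0.35,0],0,-0.2],[[-0.63,-0.35,0],0,-0.2],[[-0.63,-0.35,0],0,-0.2],[[-0.63,-0.36,0],0,-0.2],[[-0.65,-0.36,0],0,-0.2],[[0,0,0.3],0,-0.2],[[0,0,0.4],0,-0.2]]'
cat > look.py <<'E'
import sys
from h import *
n,name,r0,r1,c0,c1=sys.argv[1],sys.argv[2],*map(int,sys.argv[3:7])
p=eyes.read_camera(n);im=p["pixels"][r0:r1,c0:c1,::-1]
cv2.imwrite(f"pics/{name}.png",cv2.resize(im,None,fx=4,fy=4,interpolation=cv2.INTER_CUBIC))
E
python3 w.py -74.4 200 111; python3 look.py scene k1 100 240 280 460
```

```text
t: 4.9
eef_pos: [547.9, 187.9, 172.4]
tcp_rot: [3.141, 0.001, 3.057]
ft_force: [0.7, -0.7, 0.1]
opening: 0.601
grip_force: 0.0
t 4.9 grasp gauge x,y,z [-73.9 201.  191.4] yaw err deg -0.07129190785840477 rp [3.141e+00 1.000e-03 3.057e+00] open 57.123016213820755 F [ 0.7 -0.7  0.1] 0.0
tool shift units [ 0.008 -0.016  1.339]
```

View pics/k1.png

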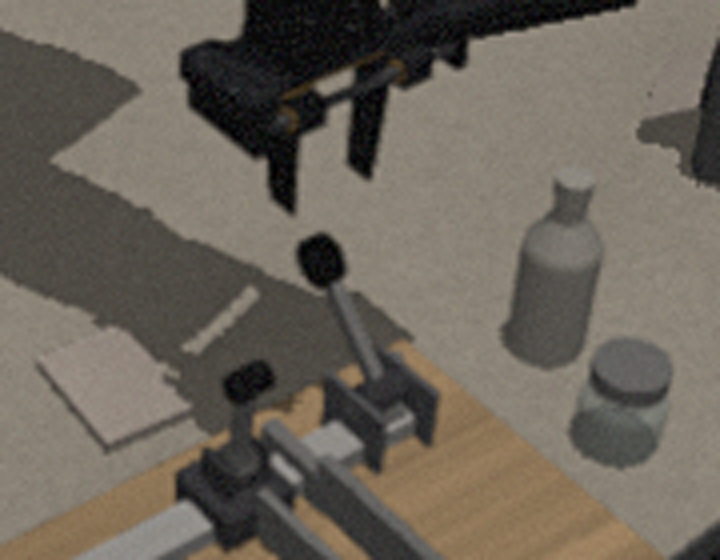

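Fingertips at crop (290, 210) and (362, 175) straddle the knob at (320, 260). I'll descend and close.

```bash
python3 -m inch '[[[0,0,0.3],0,-0.2],[[0,0,0.35],0,-0.2],[[0,0,0.4],0,-0.2],[[0,0,0.27],0,-0.2],[[0,0,0],0,-0.2],[[0,0,0],0,1],[[0,0,0],0,1],[[0,0,0],0,1],[[0,0,0],0,1],[[0,0,0],0,1]]'
python3 w.py -74.4 200 111
```

```text
t: 6.2
eef_pos: [547.2, 187.7, 93.5]
tcp_rot: [-3.14, -0.0, 3.058]
ft_force: [-1.0, -3.4, 1.6]
opening: 0.166
grip_force: 30.0
t 6.2 grasp gauge x,y,z [-74.7 200.7 112.5] yaw err deg 0.0036116572221896234 rp [-3.14  -0.     3.058] open 15.763060306501684 F [-1.  -3.4  1.6] 29.99105930328369
tool shift units [-0.004 -0.011  0.025]
```

```bash
python3 -m inch '[[[-0.104,0,-0.119],0,1],[[-0.116,0,-0.108],0,1],[[-0.126,0,-0.096],0,1],[[-0.135,0,-0.083],0,1],[[-0.143,0,-0.069],0,1],[[-0.149,0,-0.054],0,1],[[-0.153,0,-0.039],0,1],[[-0.156,0,-0.024],0,1],[[-0.158,0,-0.008],0,1],[[0,0,0],0,1]]'
python3 w.py 0 200 147
```

```text
t: 7.45
eef_pos: [621.0, 181.3, 128.9]
tcp_rot: [-3.14, -0.003, 3.057]
ft_force: [-2.8, -6.2, -5.4]
opening: 0.169
grip_force: 30.0
t 7.45 grasp gauge x,y,z [ -0.6 200.5 147.9] yaw err deg -0.03698105417089582 rp [-3.140e+00 -3.000e-03  3.057e+00] open 16.018768372424496 F [-2.8 -6.2 -5.4] 29.99868929386139
tool shift units [-0.009 -0.008  0.016]
```

```bash
python3 -m inch '[[[-0.009,0,0],0,1],[[0,0,0],0,1],[[0,0,0],0,1],[[0,0,0],0,-0.2],[[0,0,0],0,-0.2],[[0,0,0],0,-0.2],[[0,0,-0.2],0,-0.2],[[0,0,-0.3],0,-0.2],[[0,0,-0.4],0,-0.2],[[0,0,-0.2],0,-0.2]]'
python3 look.py scene k2 110 240 280 460; python3 w.py 11.2 80 134.2
```

```text
t: 8.7
eef_pos: [622.5, 182.2, 198.0]
tcp_rot: [3.141, 0.003, 3.058]
ft_force: [-0.6, -0.7, -0.3]
opening: 0.605
grip_force: 0.0
t 8.75 grasp gauge x,y,z [  1.1 201.6 217.8] yaw err deg -0.004246915924758874 rp [3.14  0.004 3.058] open 56.83896067386253 F [-1.4  0.2  1.3] 0.0
tool shift units [-0.168 -2.027  1.393]
```

View pics/k2.png

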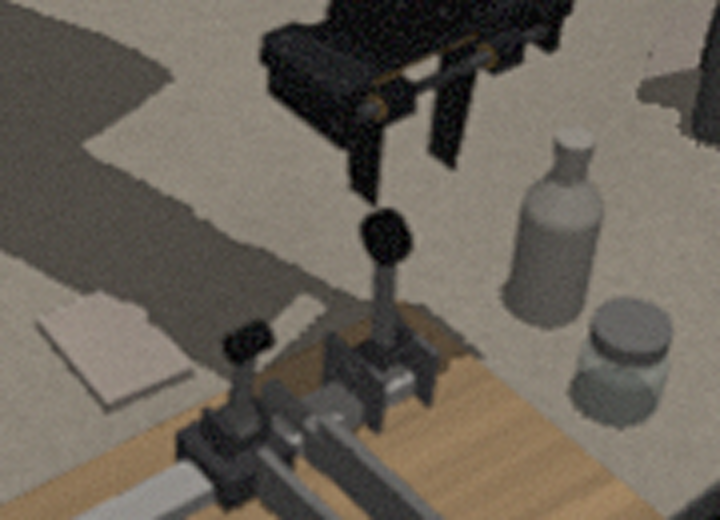

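The brake lever stands upright, with its knob at crop (387, 237) directly over the hinge. Now the cam grip.

```bash
python3 -m inch '[[[-0.028,-0.3,0],0,-0.2],[[-0.028,-0.4,0],0,-0.2],[[-0.028,-0.4,0],0,-0.2],[[-0.028,-0.4,0],0,-0.2],[[-0.028,-0.4,0],0,-0.2],[[-0.028,-0.127,0.1],0,-0.2],[[0,0,0.35],0,-0.2],[[0,0,0.4],0,-0.2],[[0,0,0.35],0,-0.2],[[0,0,0.19],0,-0.2]]'
python3 w.py 11.2 80 134.2; python3 look.py scene k3 140 260 270 430
```

```text
t: 10.0
eef_pos: [621.2, 59.8, 110.3]
tcp_rot: [-3.142, -0.002, 3.058]
ft_force: [-0.3, -0.3, 0.5]
opening: 0.602
grip_force: 0.0
t 10.0 grasp gauge x,y,z [  9.8  79.5 129.3] yaw err deg -0.02095244803269995 rp [-3.142e+00 -2.000e-03  3.058e+00] open 57.21740310500122 F [-0.3 -0.3  0.5] 0.0
tool shift units [-0.023  0.009 -0.081]
```

View pics/k3.png

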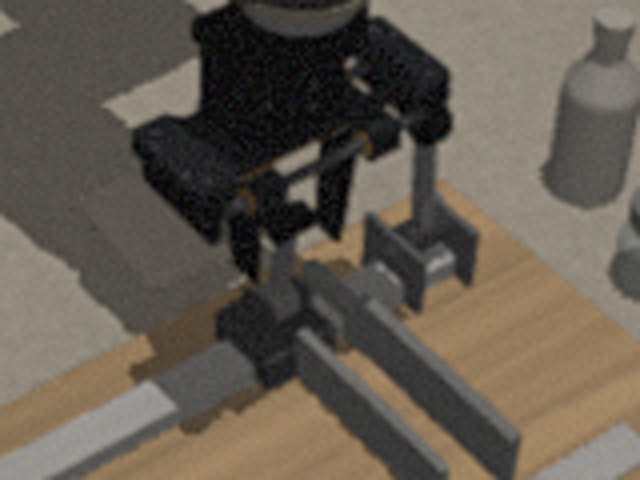

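The grip sits between the fingers at crop (293, 218). Settle and close.

```bash
python3 -m inch '[[[0,0,0],0,-0.2],[[0,0,0],0,-0.2],[[0,0,0],0,1],[[0,0,0],0,1],[[0,0,0],0,1],[[0,0,0],0,1],[[0,0,0],0,1],[[0,0,0],0,1],[[0,0,0],0,1],[[0,0,0],0,1]]'
python3 w.py 11.2 80 134.2
```

```text
t: 11.3
eef_pos: [621.9, 60.2, 112.2]
tcp_rot: [3.141, 0.0, 3.058]
ft_force: [-0.5, 4.3, 3.4]
opening: 0.293
grip_force: 30.0
t 11.3 grasp gauge x,y,z [ 10.5  79.9 131.2] yaw err deg -0.0069321065389438795 rp [3.141 0.    3.058] open 27.851204019966477 F [-0.5  4.3  3.4] 29.999098777770996
tool shift units [-0.012  0.002 -0.05 ]
```

```bash
python3 -m inch '[[[0,-0.1,0],0,1],[[0,-0.2,0],0,1],[[0,-0.3,0],0,1],[[0,-0.3,0],0,1],[[0,-0.3,0],0,1],[[0,-0.3,0],0,1],[[0,-0.3,0],0,1],[[0,-0.16,0],0,1],[[0,0,0],0,1],[[0,0,0],0,1]]'
python3 w.py 11.2 -44 134.2; python3 look.py scene k4 230 320 310 410
```

```text
t: 12.55
eef_pos: [611.8, -57.1, 112.1]
tcp_rot: [3.142, -0.0, 3.058]
ft_force: [-0.9, 3.2, 3.2]
opening: 0.293
grip_force: 30.0
t 12.55 grasp gauge x,y,z [ 10.2 -37.8 131.1] yaw err deg -0.0196902848016183 rp [ 3.142 -0.     3.058] open 27.8769420344732 F [-0.9  3.2  3.2] 29.998462200164795
tool shift units [-0.017 -0.103 -0.052]
```

View pics/k4.png

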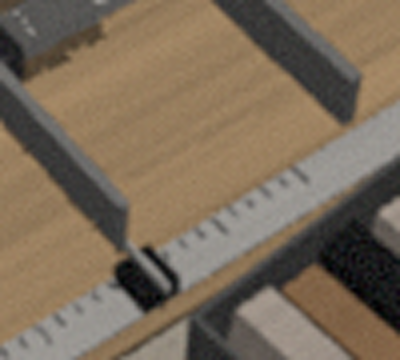

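The blade tip edge spans crop (127, 203)–(122, 250) and the ridge starts at (127, 240), so they are nearly lined up. Quantify it.

```bash
cat > m.py <<'E'
from h import *
q=np.load("q.npy");a=q[2]
def loc(X):
    d=X-np.array([q[0],q[1],0]);return np.round([np.cos(a)*d[0]+np.sin(a)*d[1],-np.sin(a)*d[0]+np.cos(a)*d[1],X[2]],1)
def W(X): return np.array([q[0]+np.cos(a)*X[0]-np.sin(a)*X[1],q[1]+np.sin(a)*X[0]+np.cos(a)*X[1],X[2]])
c=cams();s,t=c["scene"],c["top"]
print("pix tip",loc(atz(s,(286.2,341.4),37)),"ridge",loc(atz(s,(290.7,342),34)), "home tip",loc(atz(s,(261.5,380.6),37)))
for n,p in c.items():
    for k,z in(("leg_tip",37),("mark",34)):
        for v in eyes.spot_point(k,p)[:1]: print(n,k,v["score"],loc(atz(p,v["centre"],z)))
for y in(-38,-43): print(y,"scene",proj(s,[W((166,y,37)),W((171,y,34))]).round(1).tolist(),"top",proj(t,[W((166,y,37)),W((171,y,34))]).round(1).tolist())
def crop(p,r,cc,h=18,w=18): return cv2.resize(p["pixels"][r-h:r+h,cc-w:cc+w,::-1],(390,390),interpolation=cv2.INTER_CUBIC)
cv2.imwrite("pics/k5.png",np.hstack([crop(s,290,345),crop(t,147,345)]))
E
python3 m.py
```

```text
pix tip [163.1 -36.7  37. ] ridge [172.  -41.7  34. ] home tip [161.3  81.4  37. ]
scene leg_tip 0.55 [168.  -44.4  37. ]
scene mark 0.49 [-73.   22.5  34. ]
top leg_tip 0.44 [  1.6 217.4  37. ]
top mark 0.41 [167.7 -44.5  34. ]
-38 scene [[341.7, 287.3], [343.0, 289.6]] top [[343.7, 152.1], [343.8, 150.9]]
-43 scene [[339.9, 288.4], [341.3, 290.7]] top [[345.2, 152.3], [345.3, 151.0]]
```

View pics/k5.png

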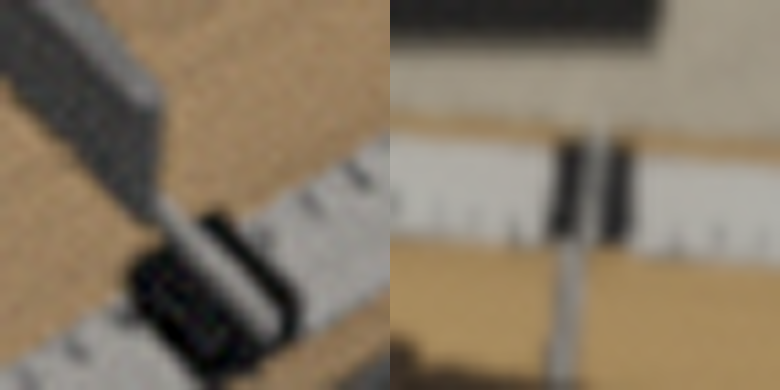

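In the top crop the blade is at about x=573 near the tip and the ridge's near end at about 587. That's about 1.3 px, or roughly 5 mm short with parallax, and the scene rays agree (-36.7 against -41.7). I'll move 5 mm further and check with an intensity profile.

```bash
python3 -m inch '[[[0,-0.045,0],0,1],[[0,-0.042,0],0,1],[[0,0,0],0,1],[[0,0,0],0,1],[[0,0,0],0,1],[[0,0,0],0,1],[[0,0,0],0,1],[[0,0,0],0,1],[[0,0,0],0,1],[[0,0,0],0,1]]'
python3 w.py 10.2 -43 131; cat > prof.py <<'E'
from h import *
q=np.load("q.npy");a=q[2]
W=lambda X:np.array([q[0]+np.cos(a)*X[0]-np.sin(a)*X[1],q[1]+np.sin(a)*X[0]+np.cos(a)*X[1],X[2]])
ims={}
for n in("top","scene"):
    P=[eyes.read_camera(n) for _ in range(4)];g=np.mean([p["pixels"].mean(2) for p in P],0).astype(np.float32);sat=np.mean([np.ptp(p["pixels"].astype(float),axis=2) for p in P],0).astype(np.float32)
    ys=np.arange(-62,-22,2.)
    def pr(im,xs,z): return np.mean([[cv2.remap(im,*[np.float32([[v]]) for v in proj(P[0],W((x,y,z)))[0]],cv2.INTER_LINEAR)[0,0] for y in ys] for x in xs],0).round().astype(int)
    print(n,"y",ys.astype(int)); print(" blade sat",pr(sat,range(130,156,3),57 if n=="top" else 57)); print(" ridge gray",pr(g,range(176,196,3),34))
E
python3 prof.py
```

```text
t: 14.15
eef_pos: [611.4, -61.9, 112.1]
tcp_rot: [3.141, -0.0, 3.058]
ft_force: [-1.5, 4.1, 4.8]
opening: 0.29
grip_force: 30.0
t 14.15 grasp gauge x,y,z [ 10.2 -42.7 131.1] yaw err deg 0.004634781105404413 rp [ 3.141 -0.     3.058] open 27.54205292892238 F [-1.5  4.1  4.8] 29.99894142150879
tool shift units [-0.001 -0.005  0.002]
top y [-62 -60 -58 -56 -54 -52 -50 -48 -46 -44 -42 -40 -38 -36 -34 -32 -30 -28
 -26 -24]
 blade sat [72 72 72 72 72 71 69 59 44 26 17 16 30 48 63 69 71 72 72 72]
 ridge gray [168 166 159 138 109  76  53  49  65  87  99  95  78  58  45  62  91 125
 148 162]
scene y [-62 -60 -58 -56 -54 -52 -50 -48 -46 -44 -42 -40 -38 -36 -34 -32 -30 -28
 -26 -24]
 blade sat [ 5  2  3  3  3  3  3  3  3  3  6 22 45 57 58 57 57 57 56 56]
 ridge gray [ 78  51  41  39  37  34  37  47  69 103 126 110  65  45  67 101 120 130
 135 136]
```

Top profile: blade centred at about -41.2 and ridge at -41.7. The scene profile agrees within 1.5 mm, so the tip is on the mark. Now swing the cam along its arc.

```bash
python3 -m inch '[[[0.112,0,-0.012],0,1],[[0.1125,0,-0.002],0,1],[[0.112,0,0.0085],0,1],[[0.111,0,0.0185],0,1],[[0.109,0,0.028],0,1],[[0.106,0,0.038],0,1],[[0.102,0,0.047],0,1],[[0.097,0,0.056],0,1],[[0.092,0,0.065],0,1],[[0.086,0,0.073],0,1]]'
python3 w.py -52.1 -42.7 111.8
```

```text
t: 15.8
eef_pos: [549.6, -56.8, 93.7]
tcp_rot: [-3.141, 0.002, 3.058]
ft_force: [-2.5, 4.7, 11.8]
opening: 0.291
grip_force: 30.0
t 15.8 grasp gauge x,y,z [-51.8 -42.8 112.7] yaw err deg 0.015781361463686805 rp [-3.141e+00  2.000e-03  3.058e+00] open 27.610578459786048 F [-2.5  4.7 11.8] 30.003063082695007
tool shift units [0.005 0.001 0.015]
```

```bash
python3 -m inch '[[[0.079,0,0.08],0,1],[[0.071,0,0.087],0,1],[[0.063,0,0.093],0,1],[[0.055,0,0.098],0,1],[[0.045,0,0.103],0,1],[[0,0,0],0,1],[[0,0,0],0,1],[[0,0,0],0,1],[[0,0,0],0,1],[[0,0,0],0,1]]'
python3 w.py -70.9 -42.7 84.1; python3 prof.py
```

```text
t: 17.05
eef_pos: [529.2, -55.0, 64.8]
tcp_rot: [3.141, -0.003, 3.058]
ft_force: [-5.4, 5.0, 3.9]
opening: 0.292
grip_force: 30.0
t 17.05 grasp gauge x,y,z [-72.3 -42.6  83.8] yaw err deg 0.021275842060785026 rp [ 3.141e+00 -3.000e-03  3.058e+00] open 27.697411802604623 F [-5.4  5.   3.9] 30.004920065402985
tool shift units [-0.023 -0.001 -0.005]
top y [-62 -60 -58 -56 -54 -52 -50 -48 -46 -44 -42 -40 -38 -36 -34 -32 -30 -28
 -26 -24]
 blade sat [71 71 71 71 71 70 67 57 42 25 17 17 31 49 63 69 71 71 71 71]
 ridge gray [166 163 156 135 107  75  52  48  64  85  97  93  76  57  44  60  89 123
 146 160]
scene y [-62 -60 -58 -56 -54 -52 -50 -48 -46 -44 -42 -40 -38 -36 -34 -32 -30 -28
 -26 -24]
 blade sat [ 5  3  2  3  3  3  3  3  4  3  7 24 46 56 56 56 55 55 55 55]
 ridge gray [ 76  50  40  38  36  34  36  45  67  99 122 107  64  44  65  98 117 126
 131 132]
```

```bash
python3 -m inch '[[[0,0,0.02],0,1],[[0,0,0.02],0,1],[[0,0,0],0,1],[[0,0,0],0,1],[[0,0,0],0,1],[[0,0,0],0,1],[[0,0,0],0,1],[[0,0,0],0,1],[[0,0,0],0,1],[[0,0,0],0,1]]'
python3 w.py -70.9 -42.7 84.1
```

```text
t: 18.7
eef_pos: [528.5, -54.9, 62.6]
tcp_rot: [3.141, -0.004, 3.058]
ft_force: [-10.0, 4.7, 8.8]
opening: 0.294
grip_force: 30.0
t 18.7 grasp gauge x,y,z [-73.  -42.6  81.6] yaw err deg 0.02964733202039501 rp [ 3.141 -0.004  3.058] open 27.8931813726189 F [-10.    4.7   8.8] 30.009224116802216
tool shift units [-0.035 -0.002 -0.042]
```

```bash
python3 -c "
from cell import env
print(env.job_done())"
```

```text
the job is handed in; nothing more can be done
None
```

I handed the job in after about 19 s of robot time. The brake lever was set upright. The leg tip is within about 1.5 mm of the mark by camera measurement, the cam is shut against its stop, and the gripper is still holding the leg with 30 N. The hand-in returned no verdict.

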